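# Sort stripped engine parts into their sample trays

### The arm

A 6-joint arm with a two-finger parallel gripper is mounted at the origin on a cart in front of the work surface, level with it; the furniture and walls round the work are solid. World frame = base frame: x ahead of the robot, y to its left, z up, the work surface at z = 0. Lengths are in m, angles in rad, forces in N, time in s.
With the tool pointing down it reaches from about 0.3 to 0.875 m from the base axis. Payload 6.4 kg.
Tool frame: the origin (TCP) lies midway between the tips of the shut fingers; the grasp point (between the pads) lies 19 mm behind it; x points along the fingers, y is the direction in which the jaws open and shut, and the axes are right-handed (so a half turn about x gives the same grasp; the last joint's range is limited). The gripper opens to 85 mm and grips with 20 to 120 N. Pads are 22 mm wide; open, the fingers measure 114 mm over their backs; the gripper's body (76 mm by 85 mm) begins 54 mm behind the grasp point. The pads swing forward as they close: fully open they stand 13 mm farther back than shut.
Start: joints at [0.961, 0.181, 1.607, -0, 1.354, -0.206], TCP at [0.226, 0.529, 0.231] pointing down, gripper open.
Joint ranges: [-2.99, 2.99], [-0.89, 2.07], [0.3, 2.58], [-1.14, 4.28], [0, 2.63], [-3.12, 3.12]. Speed limits (rad/s): [2.57, 2.57, 3.01, 3.14, 3.14, 3.14].

### API

Orientations are given as a unit quaternion [w, x, y, z].
In Python, from bench import ctrl gives the robot as it stands.
- The arm moves only by the tool servo_tool, never from a script. Its argument "targets" is a list of rows, each a list of 7 numbers: the turn, a rotation vector about the tool's x, y, z in rad, then the shift along the tool's x, y, z in mm, then the opening, from -1 (shut) to 1 (fully open). A call has exactly 8 rows; each row is the pose to reach, as a shift and turn from the pose measured when the call began, along the tool's axes at that moment; what a row does not reach only later rows make up. A row lasts 1/8 s, in which the tool goes at most 62.5 mm and 10.7 degrees, less where a joint would pass 70% of its speed; a pose out of reach is approached as far as the arm can. A call with a gripper value outside its range is refused whole. The fingers move at their own pace and stop on an object; the grip force is fixed at half the most. Time passes only in rows, so rows that repeat a pose let the fingers close, or fill a call up. It gives the time, the measured TCP pose, the force and the opening at its end, in the units of the state.
- ctrl.get_obs(): the state, without advancing time (a new reading comes with each control period).
- ctrl.camera(name): name is "scene" or "side" or "wrist"; returns a dict with "pixels" (384x512x3 uint8, blue, green, red), "intrinsics" (3x3 intrinsics, pixels), "R" (3x3) and "t" (3): a world point X has camera coordinates R X + t; the wrist camera has in their place "tool_from_camera" (4x4, takes a point from camera to tool coordinates, whose origin is the TCP and whose axes are the tool frame's). Camera axes: x right, y down, z forward; pixel columns grow to the right and rows downward; lengths in m; the calibration is good to about 2 mm. A picture is of the moment at which its call begins: read the wrist's pose just before it. There is no depth.
- ctrl.hand_in(): hands the job in, once; it reports no verdict.
The state is a dict: "time_s": time; "q": joint angles; "dq": joint speeds; "joint_efforts": joint torques, N m; "eef_pos": TCP position; "eef_rot": TCP orientation; "wrist_force": force on the tool from outside, world axes, zero at the start; "torque": the same for the moment, N m; "opening": opening from 0.0 (shut) to 1.0 (fully open).
Only numpy, scipy, OpenCV 4.12 (cv2) and the standard library are available. Lean on these libraries where they do the work, as an engineer would, in place of code of your own. Each camera call takes 0.05 s, during which the arm holds its last target.

### The job

Sort the five loose parts - two spur gears, a ball bearing and two valve springs - into the three trays: each tray shows by the sample bolted into its rear compartment which kind belongs in its empty front bay. Set every part on the floor of the bay as it stands now, gears and bearing flat and springs upright, side by side and not stacked or leaning on the rim. Leave the piston where it stands.

Things in the scene. Friction and masses are not known exactly. Their poses are not given: they have to be found in the camera images.
- large_gear: Loose spur gear, bright metal, lying flat: 64 mm over the teeth, toothed rim 14 mm thick, central hub 32 mm wide up to 22 mm high. Origin: centre of its underside, z up along its axis. Take it across the teeth, low.
- small_gear: Loose spur gear, dark metal, lying flat: 48 mm over the teeth, toothed rim 12 mm thick, hub 24 mm wide up to 20 mm high. Origin: centre of its underside, z up along its axis.
- bearing: Loose ball bearing lying flat: smooth ring 52 mm in diameter, 15 mm thick. Origin: centre of its underside, z up along its axis.
- spring_a: Loose valve spring (rigid here) standing on end: 32 mm in diameter, 45 mm high. Origin: centre of its underside, z up along its axis. Same as spring_b.
- spring_b: Loose valve spring (rigid here) standing on end: 32 mm in diameter, 45 mm high. Origin: centre of its underside, z up along its axis. Same as spring_a.
- gear_tray_bay (a point): Gear tray: fixed, flat, grey, 179x146 mm; at its rear end, in a compartment with 18 mm walls, a dark 48 mm spur gear is bolted upright as sample, 88 mm behind this point. Point: floor centre of the empty front bay, 3 mm above the table. Bay: 112 mm along x (points away from the robot, to the sample), 140 mm along y (left); lip on front and sides 9 mm above the table, at the back the 18 mm wall.
- bearing_tray_bay (a point): Bearing tray: fixed, flat, grey, 179x146 mm; at its rear end, in a compartment with 18 mm walls, a 52 mm ball bearing is bolted upright as sample, 88 mm behind this point. Point: floor centre of the empty front bay, 3 mm above the table. Bay: 112 mm along x (points away from the robot, to the sample), 140 mm along y (left); lip on front and sides 9 mm above the table, at the back the 18 mm wall.
- spring_tray_bay (a point): Spring tray: fixed, flat, grey, 179x146 mm; at its rear end, in a compartment with 18 mm walls, a 45 mm high valve spring is bolted upright as sample, 88 mm behind this point. Point: floor centre of the empty front bay, 3 mm above the table. Bay: 112 mm along x (points away from the robot, to the sample), 140 mm along y (left); lip on front and sides 9 mm above the table, at the back the 18 mm wall.
- piston: Loose bystander: small piston, light metal, 61 mm in diameter and 53 mm high, standing to the right of the work. Origin: centre of its underside. Not to be moved.
Not all that is in view belongs to the job. What is shaped like the bearing but green, purple or red is not meant.

How it is judged:
At the end, for the whole second after the job is handed in: Both gears are in the front bay of the gear tray, the bearing in that of the bearing tray and both springs in that of the spring tray; each rests on the bay floor (within 3 mm of its height) and is within 0.1 rad of upright, at rest and released (x of large_gear in the frame of gear_tray_bay between -0.05 and 0.05 m and y of large_gear in the frame of gear_tray_bay between -0.065 and 0.065 m and z of large_gear in the frame of gear_tray_bay between -0.003 and 0.003 m and angle between each of large_gear, small_gear, bearing, spring_a, spring_b's own z axis and vertical below 0.1 rad and linear speed of each of large_gear, small_gear, bearing, spring_a, spring_b below 0.02 m/s and contact force between each of large_gear, small_gear, bearing, spring_a, spring_b and the fingers below 0.1 N and x of small_gear in the frame of gear_tray_bay between -0.05 and 0.05 m and y of small_gear in the frame of gear_tray_bay between -0.065 and 0.065 m and z of small_gear in the frame of gear_tray_bay between -0.003 and 0.003 m and x of bearing in the frame of bearing_tray_bay between -0.05 and 0.05 m and y of bearing in the frame of bearing_tray_bay between -0.065 and 0.065 m and z of bearing in the frame of bearing_tray_bay between -0.003 and 0.003 m and x of spring_a in the frame of spring_tray_bay between -0.05 and 0.05 m and y of spring_a in the frame of spring_tray_bay between -0.065 and 0.065 m and z of spring_a in the frame of spring_tray_bay between -0.003 and 0.003 m and x of spring_b in the frame of spring_tray_bay between -0.05 and 0.05 m and y of spring_b in the frame of spring_tray_bay between -0.065 and 0.065 m and z of spring_b in the frame of spring_tray_bay between -0.003 and 0.003 m); the robot touches nothing.
It fails at once if the piston is shifted by more than 20 mm (distance of piston from where it was at the start of the episode above 0.02 m).
It also fails if it takes over 109 s, if anything falls off the work surface, if the arm or the gripper's body presses on something with over 40 N, if the wrist force passes 120 N, or if a joint passes its speed limit or range.

## Working session

There is one attempt and no reset: what is moved stays moved. The work goes in short steps, Python scripts to look and compute and a tool call to move; the robot and the scene stay as the last step left them, time stands still between calls to the robot, and variables do not carry over. Pictures are saved under pics/ and viewed, and the job is handed in when it is done.

Besides the shell and the picture viewer there is one more tool, called after "Call:" by a JSON object that holds its "api" and its "payload". servo_tool: Moves the arm, as the interface text tells. Its arguments: {"type":"object","properties":{"targets":{"type":"array","items":{"type":"array","items":{"type":"number"}}}},"required":["targets"]}

```bash
ls; mkdir -p pics; python3 - <<'E'
from bench import ctrl
import cv2,json,numpy as np
o=ctrl.get_obs()
for k,v in o.items(): print(k,np.round(v,4))
for n in ["scene","side","wrist"]:
    c=ctrl.camera(n); cv2.imwrite(f"pics/a_{n}.png",c["pixels"])
    print(n,{k:np.round(v,4).tolist() for k,v in c.items() if k!="pixels"})
E
```

```text
pics
time_s 0.0
q [ 0.9607  0.1816  1.608  -0.      1.3538 -0.2063]
dq [-0.0007  0.0013 -0.0016  0.0003 -0.0006  0.0011]
joint_efforts [-4.00000e-04 -4.44861e+01 -3.51343e+01 -4.00000e-04  9.10000e-03
  0.00000e+00]
eef_pos [0.2256 0.5283 0.2304]
eef_rot [ 0.6925  0.1412  0.693  -0.1424]
wrist_force [ 0.1739 -0.6726  0.8983]
torque [-0.014   0.0253  0.0127]
opening 0.9973
scene {'intrinsics': [[489.4593, 0.0, 252.9376], [0.0, 489.4593, 191.9101], [0.0, 0.0, 1.0]], 'R': [[0.8587, -0.5122, -0.0173], [-0.3087, -0.4901, -0.8152], [0.409, 0.7054, -0.5789]], 't': [-0.5282, 0.0806, 1.2679]}
side {'intrinsics': [[461.7359, 0.0, 262.2805], [0.0, 461.7359, 185.4408], [0.0, 0.0, 1.0]], 'R': [[-0.9996, 0.0272, 0.0025], [0.0129, 0.55, -0.8351], [-0.0241, -0.8347, -0.5501]], 't': [0.4937, 0.141, 1.3272]}
wrist {'intrinsics': [[340.5665, 0.0, 262.2006], [0.0, 340.5665, 195.5332], [0.0, 0.0, 1.0]], 'tool_from_camera': [[0.0004, -0.2933, 0.956, -0.143], [1.0, 0.0004, -0.0003, 0.0002], [-0.0003, 0.956, 0.2933, -0.076], [0.0, 0.0, 0.0, 1.0]]}
```

View pics/a_scene.png

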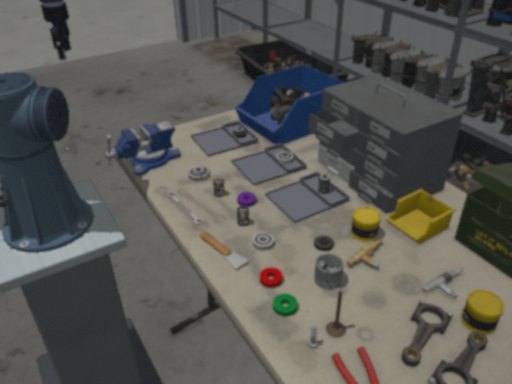

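View pics/a_side.png

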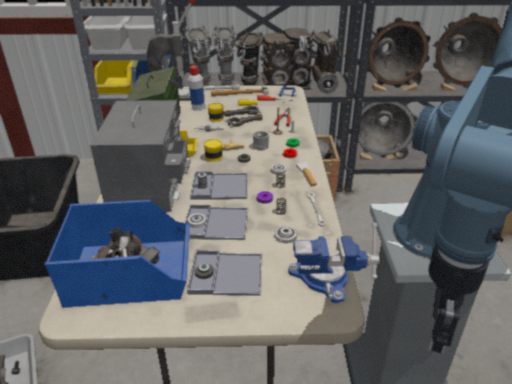

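View pics/a_wrist.png

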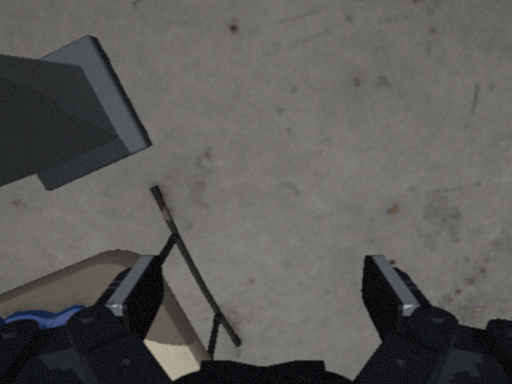

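```bash
python3 - <<'E'
import cv2
a=cv2.imread("pics/a_scene.png")[110:310,110:380]
cv2.imwrite("pics/b_scene.png",cv2.resize(a,None,fx=2.9,fy=2.9,interpolation=cv2.INTER_CUBIC))
a=cv2.imread("pics/a_side.png")[110:300,170:360]
cv2.imwrite("pics/b_side.png",cv2.resize(a,None,fx=3.1,fy=3.1,interpolation=cv2.INTER_CUBIC))
E
```

```text
(no output)
```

View pics/b_scene.png

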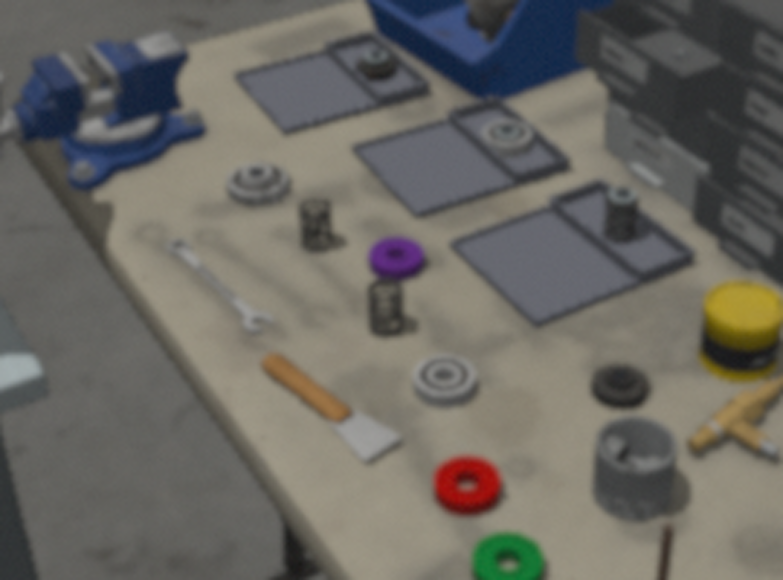

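View pics/b_side.png

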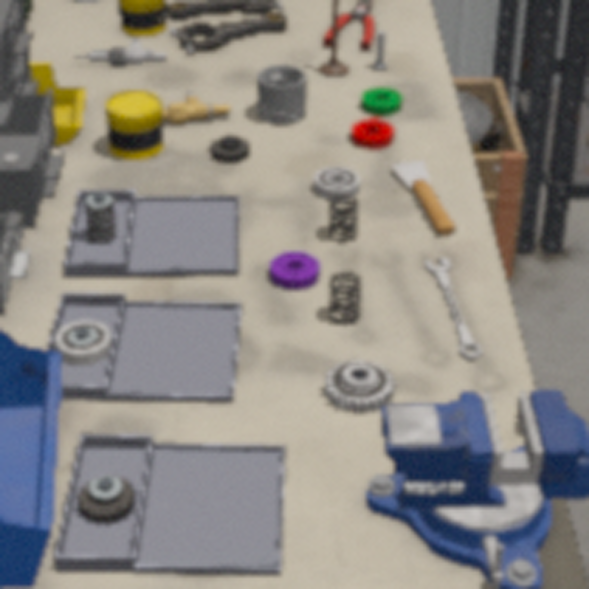

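```bash
cat > h.py <<'E'
import numpy as np, cv2
from scipy.spatial.transform import Rotation as Ro
from bench import ctrl
def cam(n):
    if n=="wrist":
        o=ctrl.get_obs(); c=ctrl.camera(n)
        T=np.eye(4);w,x,y,z=o["eef_rot"];T[:3,:3]=Ro.from_quat([x,y,z,w]).as_matrix();T[:3,3]=o["eef_pos"]
        M=np.linalg.inv(T@np.array(c["tool_from_camera"]))
        R,t=M[:3,:3],M[:3,3]
    else:
        c=ctrl.camera(n);R,t=np.array(c["R"]),np.array(c["t"])
    return c["pixels"],np.array(c["intrinsics"]),R,t
def unproj(K,R,t,uv,z):
    d=R.T@np.linalg.solve(K,[uv[0],uv[1],1.]);C=-R.T@t
    return C+d*(z-C[2])/d[2]
def proj(K,R,t,X):
    p=K@(R@np.asarray(X)+t);return p[:2]/p[2]
def pose():
    o=ctrl.get_obs();w,x,y,z=o["eef_rot"];return np.array(o["eef_pos"]),Ro.from_quat([x,y,z,w]).as_matrix(),o
E
python3 - <<'E'
from h import *
S={"scene":(110,110,2.9),"side":(170,110,3.1)}
pts={"lg":((258,174),(361,371),.022),"sp1":((316,205),(346,278),.045),"sp2":((386,286),(343,203),.045),
"bear":((445,375),(337,179),.015),"sg":((621,378),(230,144),.02),"piston":((636,434),(282,76),.053),
"gtA":((236,73),(282,569),.009),"gtB":((287,131),(284,447),.009),
"btA":((355,149),(237,398),.009),"btB":((417,215),(241,303),.009),
"stA":((453,244),(238,272),.009),"stB":((540,324),(238,198),.009),
"gsamp":((377,55),(104,485),.02),"bsamp":((507,128),(82,337),.018),"ssamp":((622,190),(100,200),.048)}
cs={n:cam(n)[1:] for n in S}
for k,(a,b,z) in pts.items():
    r=[]
    for n,p in zip(S,(a,b)):
        x,y,s=S[n]; r.append(unproj(*cs[n],(x+p[0]/s,y+p[1]/s),z)[:2])
    print(k,np.round(r,3).tolist())
E
```

```text
lg [[0.427, -0.011], [0.425, -0.005]]
sp1 [[0.435, -0.122], [0.432, -0.12]]
sp2 [[0.429, -0.266], [0.427, -0.257]]
bear [[0.428, -0.363], [0.427, -0.356]]
sg [[0.546, -0.448], [0.547, -0.428]]
piston [[0.491, -0.533], [0.484, -0.535]]
gtA [[0.506, 0.214], [0.503, 0.224]]
gtB [[0.497, 0.068], [0.498, 0.082]]
btA [[0.541, -0.003], [0.539, 0.015]]
btB [[0.534, -0.142], [0.535, -0.131]]
stA [[0.537, -0.202], [0.538, -0.184]]
stB [[0.538, -0.344], [0.538, -0.327]]
gsamp [[0.653, 0.147], [0.649, 0.137]]
bsamp [[0.69, -0.065], [0.686, -0.067]]
ssamp [[0.69, -0.258], [0.683, -0.264]]
```

```bash
cat >> h.py <<'E'
def go(X,yv):
    """row for target TCP X, tool x down, tool y along world yv"""
    p,R,o=pose();yv=np.array([yv[0],yv[1],0.]);yv/=np.linalg.norm(yv)
    x=np.array([0,0,-1.]);Rt=np.column_stack([x,yv,np.cross(x,yv)])
    print("turn",np.round(Ro.from_matrix(R.T@Rt).as_rotvec(),3).tolist(),"shift",np.round(R.T@(np.array(X)-p)*1000,1).tolist())
E
python3 - <<'E'
from h import *
p,R,o=pose();print(np.round(R,3))
go([.43,-.01,.25],[1,0]);go([.43,-.01,.25],[-1,0])
K=cam("scene")[1:]
for nm,uv,z in [("vise jaw top",(160,45),.13),("vise base corner",(203,127),.0),("vise jawbot",(85,180),0),("wrench",(215,280),0),("wr end",(255,328),0),("blade",(380,440),0),("handle",(305,385),.01),("purple",(398,250),.015)]:
    print(nm,np.round(unproj(*K,(110+uv[0]/2.9,110+uv[1]/2.9),z),3))
E
```

```text
[[-0.     0.393  0.92 ]
 [-0.001  0.92  -0.393]
 [-1.    -0.001 -0.   ]]
turn [1.167, 0.0, 0.001] shift [-18.9, -415.0, 399.4]
turn [-1.975, -0.001, 0.0] shift [-18.9, -415.0, 399.4]
vise jaw top [0.381 0.101 0.13 ]
vise base corner [0.43  0.138 0.   ]
vise jawbot [0.284 0.106 0.   ]
wrench [ 0.327 -0.122  0.   ]
wr end [ 0.328 -0.206  0.   ]
blade [ 0.351 -0.388  0.   ]
handle [ 0.326 -0.307  0.01 ]
purple [ 0.485 -0.189  0.015]
```

```bash
python3 - <<'E'
from h import *
K=cam("side")[1:]
for nm,uv,z in [("top far edge",(440,396),.13),("top far edge R",(545,393),.13),("jaw front left",(385,407),.1),("base left",(370,490),.0),("base near",(470,520),0)]:
    print(nm,np.round(unproj(*K,(170+uv[0]/3.1,110+uv[1]/3.1),z),3))
K=cam("scene")[1:]
for nm,uv,z in [("R top corner",(185,50),.12),("mid top",(105,45),.12),("right bottom",(165,108),.06),]:
    print(nm,np.round(unproj(*K,(110+uv[0]/2.9,110+uv[1]/2.9),z),3))
E
```

```text
top far edge [0.379 0.161 0.13 ]
top far edge R [0.297 0.159 0.13 ]
jaw front left [0.419 0.138 0.1  ]
base left [0.426 0.127 0.   ]
base near [0.347 0.165 0.   ]
R top corner [0.405 0.096 0.12 ]
mid top [0.34 0.15 0.12]
right bottom [0.377 0.099 0.06 ]
```

Call:
{"api": "servo_tool", "payload": {"targets": [[0.1,0,0,-25,-20,20,1],[0.2,0,0,-50,-60,55,1],[0.32,0,0,-60,-105,100,1],[0.44,0,0,-60,-145,140,1],[0.56,0,0,-60,-185,180,1],[0.68,0,0,-60,-225,218,1],[0.8,0,0,-60,-268,258,1],[0.92,0,0,-60,-310,298,1]]}}

```text
time_s: 1.4
eef_pos: [0.3785, 0.1248, 0.2916]
eef_rot: [0.557, 0.436, 0.557, -0.435]
wrist_force: [1.4, 0.2, 0.3]
opening: 0.998
```

```bash
python3 - <<'E'
from h import *
print(pose()[0]);go([.43,-.02,.27],[1,0])
E
```

```text
[0.37847307 0.12484643 0.29161195]
turn [0.243, 0.0, -0.001] shift [21.7, 15.1, 153.0]
```

Call:
{"api": "servo_tool", "payload": {"targets": [[0.08,0,0,0,5,50,1],[0.16,0,0,5,10,100,1],[0.243,0,0,15,15,145,1],[0.243,0,0,22,15,160,1],[0.243,0,0,22,15,160,1],[0.243,0,0,22,15,160,1],[0.243,0,0,22,15,160,1],[0.243,0,0,22,15,160,1]]}}

```text
time_s: 2.4
eef_pos: [0.4316, -0.026, 0.2701]
eef_rot: [0.501, 0.5, 0.5, -0.499]
wrist_force: [0.5, -0.1, -0.5]
opening: 1.002
```

```bash
cat >> h.py <<'E'
import pickle
def shot(name):
    c=cam("wrist");cv2.imwrite(f"pics/{name}.png",cv2.resize(c[0],None,fx=1.5,fy=1.5,interpolation=cv2.INTER_CUBIC));pickle.dump(c,open(f"{name}.pkl","wb"));return c
def un(name,u,v,z):  # pixel in the 1.5x picture
    c=pickle.load(open(f"{name}.pkl","rb"));return unproj(*c[1:],((u+.5)/1.5-.5,(v+.5)/1.5-.5),z)
E
python3 - <<'E'
from h import *
shot("w1");print(pose()[0])
E
```

```text
[ 0.43161505 -0.02617762  0.26999271]
```

View pics/w1.png

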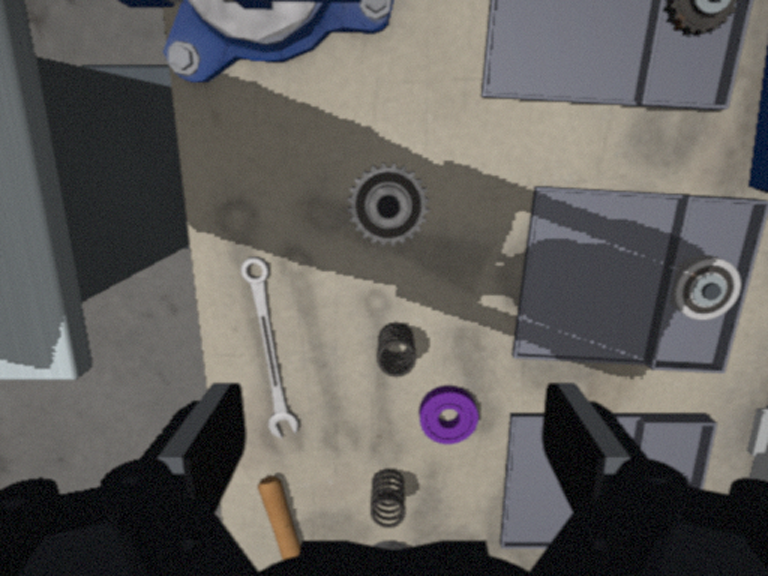

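```bash
python3 - <<'E'
from h import *
for n,u,v,z in [("lg rim",388,205,.014),("lg hub",388,206,.022),("spa top",397,355,.045),("spa bot",396,341,0),("spb top",388,504,.045),("spb bot",388,489,0),
 ("gear front-right corner",483,97,.009),("bt fl",536,187,.009),("bt fr",514,356,.009),("bt wall l",686,195,.018),("bt wall r",655,364,.018),("st fl",511,415,.009),("st fr",502,544,.009),("bsamp",711,290,.018),("gt fr",483,97,.009),("gt wr",641,104,.018)]:
    print(n,np.round(un("w1",u,v,z),3))
go([.427,-.009,-.002],[1,0])
E
```

```text
lg rim [ 0.427 -0.001  0.014]
lg hub [ 0.427 -0.001  0.022]
spa top [ 0.434 -0.114  0.045]
spa bot [ 0.433 -0.121  0.   ]
spb top [ 0.427 -0.254  0.045]
spb bot [ 0.426 -0.274  0.   ]
gear front-right corner [0.497 0.078 0.009]
bt fl [0.542 0.012 0.009]
bt fr [ 0.535 -0.131  0.009]
bt wall l [0.655 0.007 0.018]
bt wall r [ 0.652 -0.134  0.018]
st fl [ 0.536 -0.188  0.009]
st fr [ 0.538 -0.33   0.009]
bsamp [ 0.688 -0.069  0.018]
gt fr [0.497 0.078 0.009]
gt wr [0.611 0.072 0.018]
turn [0.002, 0.0, -0.002] shift [272.0, -5.1, -17.2]
```

Call:
{"api": "servo_tool", "payload": {"targets": [[0,0,0,50,-4,-20,1],[0,0,0,100,-5,-23,1],[0,0,0,150,-5,-23,1],[0,0,0,180,-5,-23,1],[0,0,0,190,-5,-23,1],[0,0,0,190,-5,-23,1],[0,0,0,190,-5,-23,1],[0,0,0,190,-5,-23,1]]}}

```text
time_s: 3.45
eef_pos: [0.428, -0.0035, 0.0812]
eef_rot: [0.502, 0.5, 0.499, -0.499]
wrist_force: [0.5, -0.7, -0.0]
opening: 0.996
```

```bash
python3 - <<'E'
from h import *
shot("w2");print(pose()[0])
E
```

```text
[ 0.42778689 -0.00347832  0.08103407]
```

View pics/w2.png

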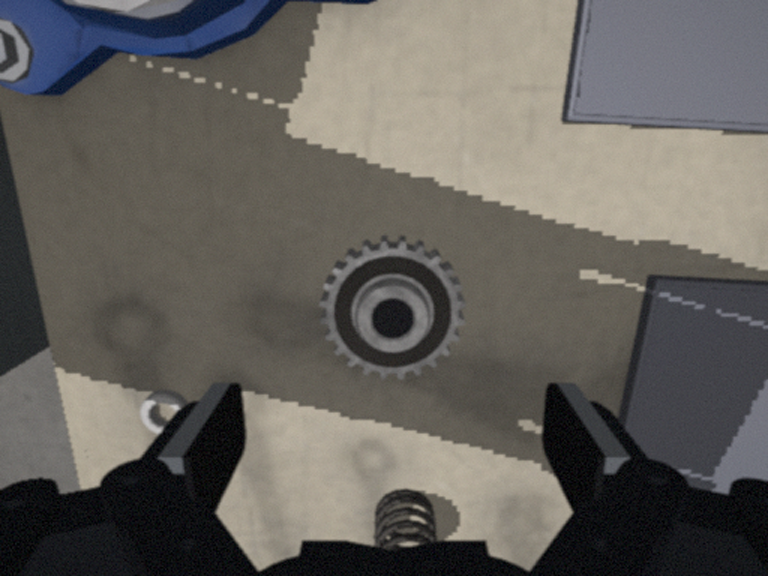

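```bash
python3 - <<'E'
from h import *
print(un("w2",392,306,.014),un("w2",393,317,.022))
go([.428,-.003,-.002],[1,0])
E
```

```text
[0.4266729  0.00166754 0.014     ] [ 0.42708626 -0.00052098  0.022     ]
turn [0.002, 0.001, -0.004] shift [83.0, -0.1, -0.6]
```

Call:
{"api": "servo_tool", "payload": {"targets": [[0,0,0,40,-1,-3,1],[0,0,0,70,-1,-3,1],[0,0,0,82,-1,-3,1],[0,0,0,82,-1,-3,1],[0,0,0,82,-1,-3,0.4],[0,0,0,82,-1,-3,-1],[0,0,0,82,-1,-3,-1],[0,0,0,82,-1,-3,-1]]}}

```text
time_s: 4.5
eef_pos: [0.4282, -0.0009, 0.0008]
eef_rot: [0.502, 0.501, 0.499, -0.498]
wrist_force: [-4.1, 0.3, 10.7]
opening: 0.717
```

```bash
python3 - <<'E'
from h import *
shot("w3");o=pose()[2];print(o["eef_pos"],o["wrist_force"],o["opening"])
E
```

```text
[ 0.42824193 -0.00089489  0.00077994] [-4.58476704  0.32167553 10.19686976] 0.7176982526920663
```

View pics/w3.png

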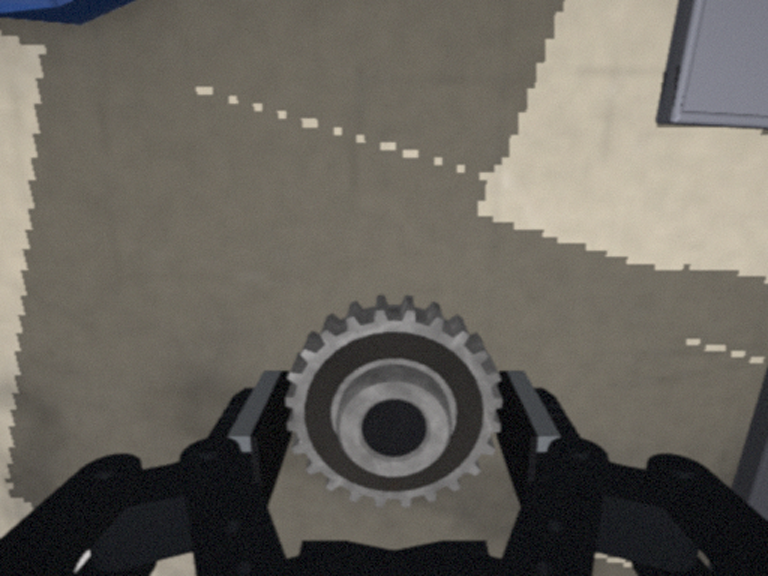

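```bash
python3 - <<'E'
from h import *
go([.5615,.177,.10],[1,-.05])
print(un("w2",565,122,.009),un("w3",660,122,.009))
E
```

```text
turn [0.052, 0.002, -0.006] shift [-98.7, 134.2, -177.5]
[0.49576664 0.07761031 0.009     ] [0.49385385 0.07828692 0.009     ]
```

Call:
{"api": "servo_tool", "payload": {"targets": [[0,0,0,-25,0,0,-1],[0,0,0,-60,0,0,-1],[0.01,0,0,-95,15,-10,-1],[0.02,0,0,-99,50,-50,-1],[0.03,0,0,-99,80,-90,-1],[0.04,0,-0.003,-99,105,-130,-1],[0.052,0,-0.005,-99,127,-165,-1],[0.052,0.002,-0.006,-99,132,-177,-1]]}}

```text
time_s: 5.55
eef_pos: [0.5603, 0.1785, 0.101]
eef_rot: [0.488, 0.512, 0.488, -0.511]
wrist_force: [0.0, -0.8, -2.7]
opening: 0.711
```

```bash
python3 - <<'E'
from h import *
shot("w4");o=pose()[2];print(o["eef_pos"],o["wrist_force"],o["opening"])
go([.5605,.177,.006],[1,-.05])
E
```

```text
[0.55998687 0.17885167 0.10081206] [-0.52785365 -0.23458427 -2.38769839] 0.7152141662228482
turn [0.002, -0.002, -0.001] shift [94.8, 0.5, 2.0]
```

View pics/w4.png

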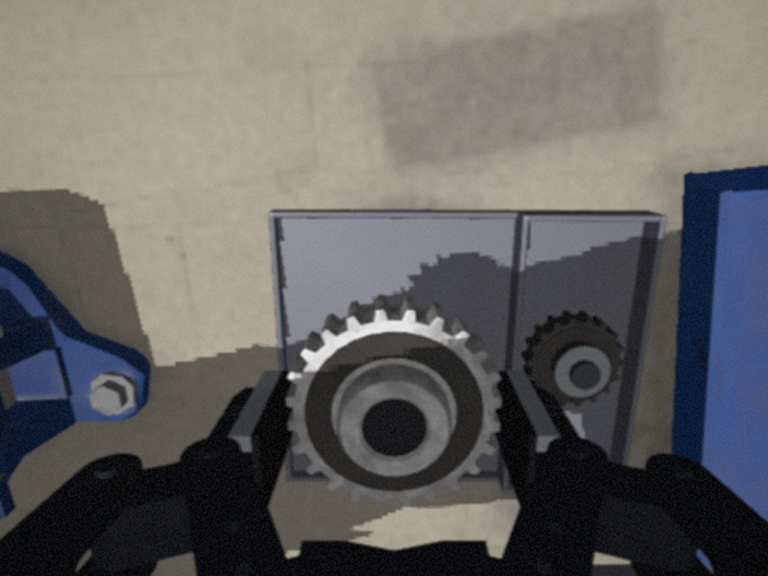

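```bash
python3 - <<'E'
from h import *
a=un("w4",271,212,.009);b=un("w4",519,214,.018);print(a,b)
d=np.array([1,-.05,0]);d/=np.linalg.norm(d);y=np.array([-d[1],d[0],0])
print("centre",a+d*.059-y*.073)
E
```

```text
[0.50531508 0.22368747 0.009     ] [0.61681517 0.21872308 0.018     ]
centre [0.56059602 0.14783223 0.009     ]
```

Call:
{"api": "servo_tool", "payload": {"targets": [[0,0,0,40,2,1,-1],[0,0,0,75,2,1,-1],[0,0,0,90,2,1,-1],[0,0,0,97,2,1,-1],[0,0,0,97,2,1,-1],[0,0,0,97,2,1,0.65],[0,0,0,97,2,1,0.65],[0,0,0,97,2,1,0.65]]}}

```text
time_s: 6.6
eef_pos: [0.5626, 0.1779, 0.0044]
eef_rot: [0.488, 0.513, 0.488, -0.511]
wrist_force: [-0.5, -0.4, 0.8]
opening: 0.825
```

```bash
python3 - <<'E'
from h import *
shot("w5");o=pose()[2];print(o["eef_pos"],o["wrist_force"],o["opening"])
E
```

```text
[0.56245587 0.17794759 0.0042632 ] [0.01578177 0.67047751 0.30143505] 0.8244470840375611
```

View pics/w5.png

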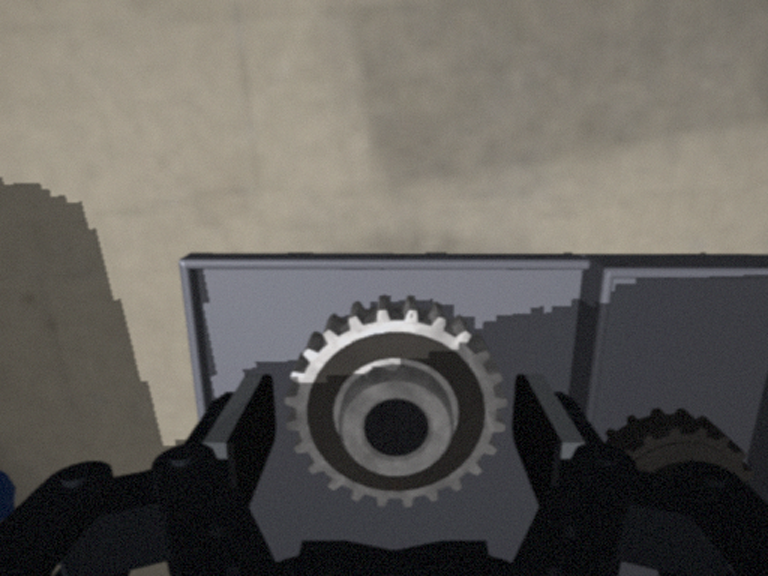

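```bash
python3 - <<'E'
from h import *
go([.433,-.10,.11],[1,0])
E
```

```text
turn [-0.048, -0.002, -0.002] shift [-106.4, -115.7, 283.7]
```

Call:
{"api": "servo_tool", "payload": {"targets": [[0,0,0,-30,0,0,0.65],[0,0,0,-75,0,10,0.8],[-0.01,0,0,-105,-15,50,1],[-0.02,0,0,-106,-40,100,1],[-0.03,0,0,-106,-62,150,1],[-0.04,0,0,-106,-85,205,1],[-0.048,0,0,-106,-105,255,1],[-0.048,0,0,-106,-116,284,1]]}}

```text
time_s: 7.65
eef_pos: [0.4318, -0.1023, 0.1099]
eef_rot: [0.5, 0.501, 0.499, -0.5]
wrist_force: [-0.9, -0.5, 0.1]
opening: 1.0
```

```bash
python3 - <<'E'
from h import *
shot("w6");o=pose()[2];print(o["eef_pos"],o["wrist_force"],o["opening"])
E
```

```text
[ 0.43123069 -0.1043402   0.10984487] [ 1.08610606 -2.74626141  0.39676626] 1.0016686465200866
```

View pics/w6.png

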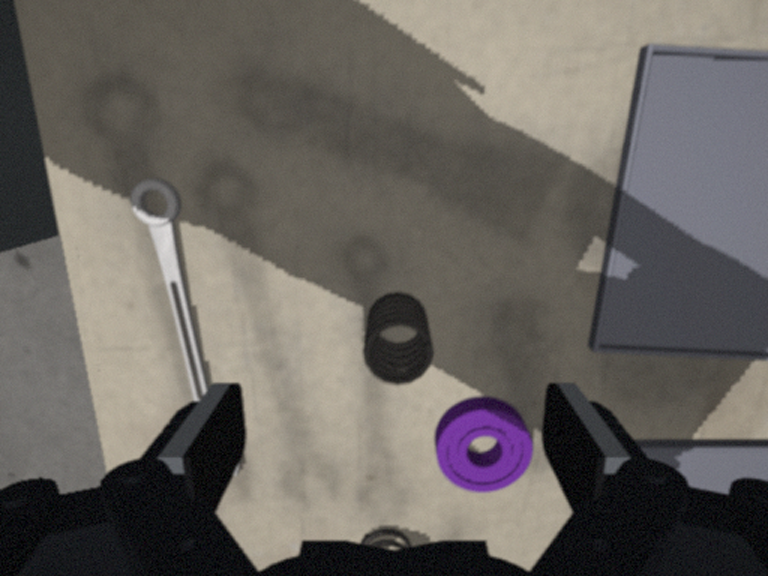

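```bash
python3 - <<'E'
from h import *
print(un("w6",399,349,.045),un("w6",398,318,.0),un("w6",483,451,.015))
go([.432,-.117,.008],[1,0])
E
```

```text
[ 0.43337421 -0.11612174  0.045     ] [ 0.43340821 -0.11780993  0.        ] [ 0.4790669  -0.18847542  0.015     ]
turn [-0.002, 0.001, -0.002] shift [101.9, 0.6, 12.6]
```

Call:
{"api": "servo_tool", "payload": {"targets": [[0,0,0,25,2,13,1],[0,0,0,65,2,14,1],[0,0,0,95,2,14,0.9],[0,0,0,101,2,14,0.4],[0,0,0,101,2,14,0],[0,0,0,101,2,14,-1],[0,0,0,101,2,14,-1],[0,0,0,101,2,14,-1]]}}

```text
time_s: 8.7
eef_pos: [0.4347, -0.119, 0.0103]
eef_rot: [0.501, 0.501, 0.498, -0.5]
wrist_force: [-1.0, -0.6, 7.9]
opening: 0.359
```

```bash
python3 - <<'E'
from h import *
shot("w7");o=pose()[2];print(o["eef_pos"],o["wrist_force"],o["opening"])
go([.599,-.238,.10],[1,0.0])
E
```

```text
[ 0.43470162 -0.11900345  0.01026873] [0.23461885 0.98367858 6.75039197] 0.3602326670512027
turn [-0.002, 0.002, -0.005] shift [-88.8, 164.9, 118.9]
```

View pics/w7.png

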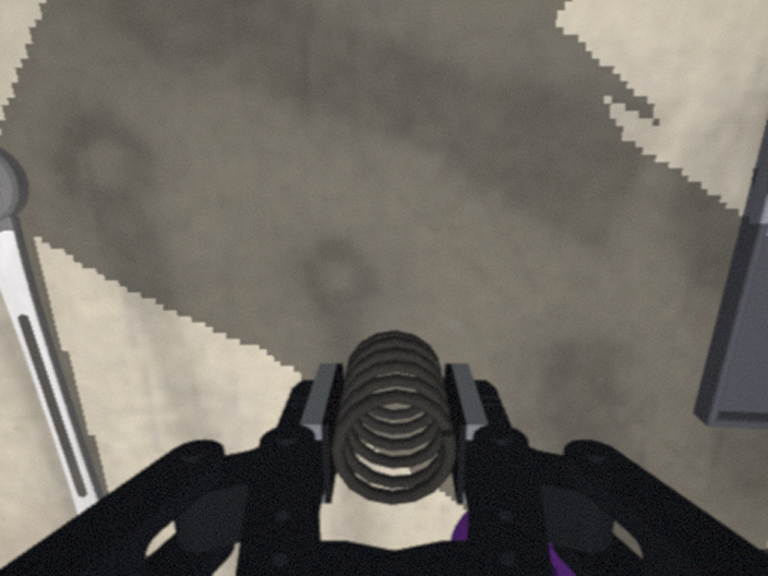

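Call:
{"api": "servo_tool", "payload": {"targets": [[0,0,0,-25,0,0,-1],[0,0,0,-60,5,5,-1],[0,0,0,-88,35,25,-1],[0,0,0,-89,75,52,-1],[0,0,0,-89,115,82,-1],[0,0,0,-89,150,107,-1],[0,0,0,-89,162,113,-1],[0,0,0,-89,163,113,-1]]}}

```text
time_s: 9.75
eef_pos: [0.597, -0.232, 0.1]
eef_rot: [0.501, 0.501, 0.498, -0.5]
wrist_force: [0.2, -0.6, -1.1]
opening: 0.356
```

```bash
python3 - <<'E'
from h import *
shot("w8");o=pose()[2];print(o["eef_pos"],o["wrist_force"],o["opening"])
go([.597,-.232,.013],[1,0.0])
E
```

```text
[ 0.59638418 -0.2313347   0.09985167] [-0.0664613   0.35011862 -1.35500591] 0.3607741289129014
turn [-0.002, 0.001, -0.003] shift [86.9, 0.3, 0.6]
```

View pics/w8.png

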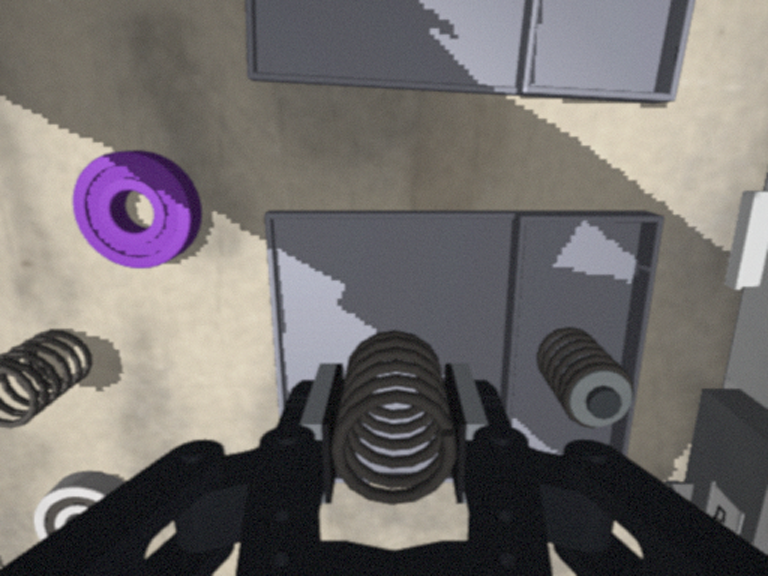

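```bash
python3 - <<'E'
from h import *
print(un("w8",267,213,.009),un("w8",514,213,.018)); print(un("w8",603,403,.048))
print("bt", un("w8",249,77,.009),un("w8",523,92,.018))
E
```

```text
[ 0.53865013 -0.18984579  0.009     ] [ 0.64935507 -0.18878945  0.018     ]
[ 0.68586053 -0.26575368  0.048     ]
bt [ 0.53533149 -0.13238464  0.009     ] [ 0.64968268 -0.13915462  0.018     ]
```

Call:
{"api": "servo_tool", "payload": {"targets": [[0,0,0,40,0,1,-1],[0,0,0,70,0,1,-1],[0,0,0,82,0,1,-1],[0,0,0,86,0,1,-1],[0,0,0,86,0,1,-1],[0,0,0,86,0,1,0.1],[0,0,0,86,0,1,0.4],[0,0,0,86,0,1,0.5]]}}

```text
time_s: 10.8
eef_pos: [0.5969, -0.2326, 0.0143]
eef_rot: [0.501, 0.501, 0.498, -0.5]
wrist_force: [0.2, -0.5, -0.4]
opening: 0.751
```

```bash
python3 - <<'E'
from h import *
shot("w9");o=pose()[2];print(o["eef_pos"],o["wrist_force"],o["opening"])
go([.427,-.24,.11],[1,0.0])
E
```

```text
[ 0.59685968 -0.2325455   0.01420532] [ 0.25062701 -0.03884905 -0.37177595] 0.7520544113952936
turn [-0.002, 0.001, -0.004] shift [-96.4, -169.5, 7.9]
```

View pics/w9.png

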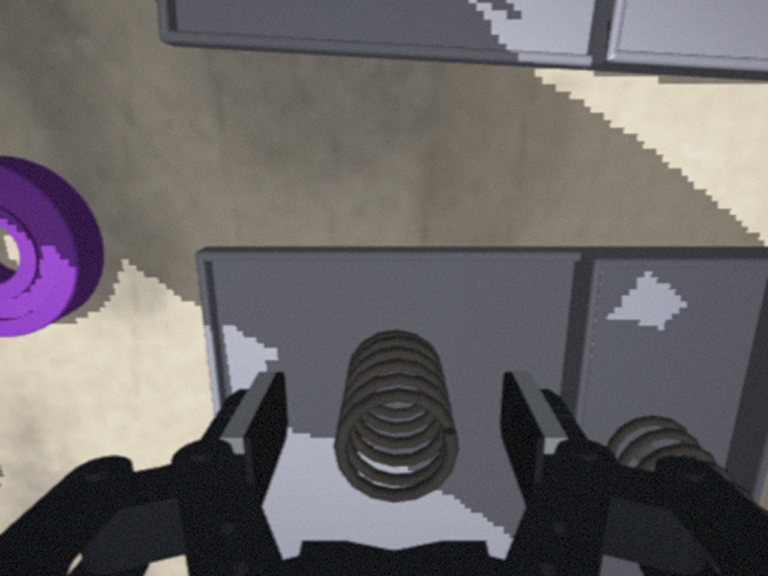

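Call:
{"api": "servo_tool", "payload": {"targets": [[0,0,0,-30,0,0,0.6],[0,0,0,-75,0,0,0.8],[0,0,0,-96,-10,0,1],[0,0,0,-96,-55,3,1],[0,0,0,-96,-100,6,1],[0,0,0,-96,-145,8,1],[0,0,0,-96,-168,8,1],[0,0,0,-96,-169,8,1]]}}

```text
time_s: 11.85
eef_pos: [0.4265, -0.2401, 0.1097]
eef_rot: [0.5, 0.501, 0.498, -0.5]
wrist_force: [0.5, -0.3, 0.2]
opening: 1.001
```

```bash
python3 - <<'E'
from h import *
shot("w10");o=pose()[2];print(o["eef_pos"],o["wrist_force"],o["opening"])
E
```

```text
[ 0.42748888 -0.24045909  0.10996568] [-0.3116964  -0.0526179   0.52069072] 0.9963461461549079
```

View pics/w10.png

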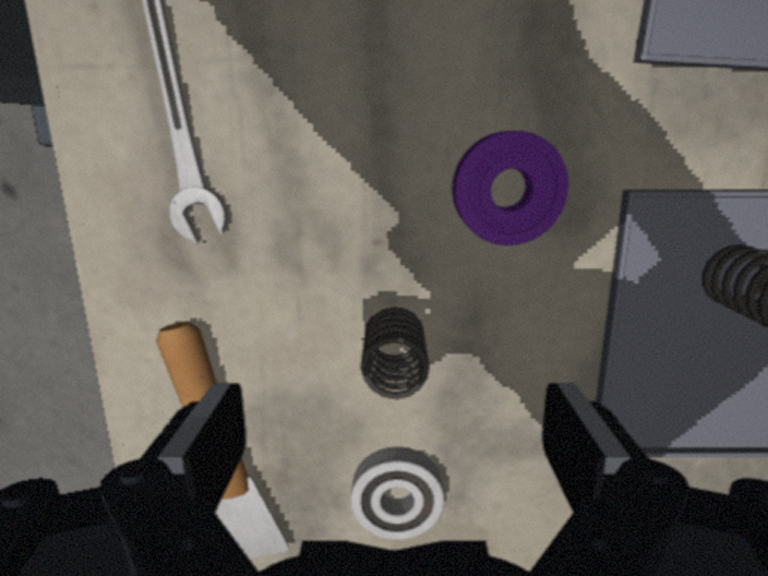

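```bash
python3 - <<'E'
from h import *
print(un("w10",395,364,.045),un("w10",395,333,.0),"bear",un("w10",397,494,.015)); print("handle",un("w10",210,370,.015),un("w10",245,490,.015),un("w10",287,545,.002))
E
```

```text
[ 0.4263275  -0.26124936  0.045     ] [ 0.4265907  -0.26427895  0.        ] bear [ 0.42741751 -0.35394144  0.015     ]
handle [ 0.33219306 -0.27816183  0.015     ] [ 0.34357208 -0.35084581  0.015     ] [ 0.36097098 -0.40066937  0.002     ]
```

Call:
{"api": "servo_tool", "payload": {"targets": [[0,0,0,20,-1,18,1],[0,0,0,60,-1,22,1],[0,0,0,93,-1,22,0.9],[0,0,0,100,-1,22,0.4],[0,0,0,100,-1,22,0],[0,0,0,100,-1,22,-1],[0,0,0,100,-1,22,-1],[0,0,0,100,-1,22,-1]]}}

```text
time_s: 12.9
eef_pos: [0.4281, -0.2636, 0.0115]
eef_rot: [0.502, 0.501, 0.497, -0.5]
wrist_force: [0.9, 1.4, 6.1]
opening: 0.36
```

```bash
python3 - <<'E'
from h import *
shot("w11");o=pose()[2];print(o["eef_pos"],o["wrist_force"],o["opening"])
go([.597,-.292,.10],[1,0.0])
E
```

```text
[ 0.42804355 -0.26358422  0.01147211] [0.48842697 1.31090453 6.56134705] 0.35749373722297384
turn [-0.003, 0.004, -0.007] shift [-87.2, 169.7, 28.3]
```

View pics/w11.png

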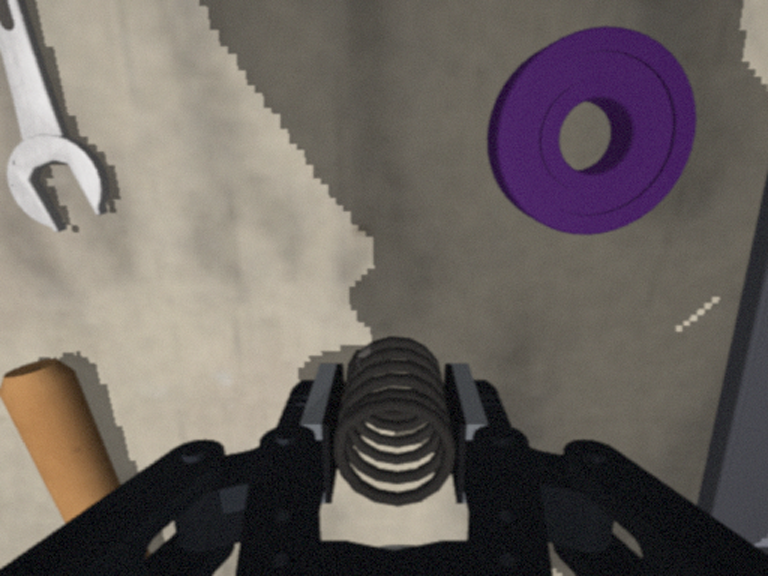

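Call:
{"api": "servo_tool", "payload": {"targets": [[0,0,0,-25,0,0,-1],[0,0,0,-60,5,2,-1],[0,0,0,-87,35,6,-1],[0,0,0,-87,75,12,-1],[0,0,0,-87,115,18,-1],[0,0,0,-87,155,25,-1],[0,0,0,-87,167,28,-1],[0,0,0,-87,168,28,-1]]}}

```text
time_s: 13.95
eef_pos: [0.5952, -0.2915, 0.0994]
eef_rot: [0.502, 0.501, 0.497, -0.5]
wrist_force: [0.2, -0.0, -0.4]
opening: 0.36
```

```bash
python3 - <<'E'
from h import *
shot("w12");o=pose()[2];print(o["eef_pos"],o["wrist_force"],o["opening"])
go([.597,-.292,.015],[1,0.0])
E
```

```text
[ 0.59457287 -0.29135133  0.09930222] [-0.36755644 -0.20267593 -0.50819749] 0.36020016009302797
turn [-0.003, 0.003, -0.006] shift [84.3, 1.9, 0.4]
```

View pics/w12.png

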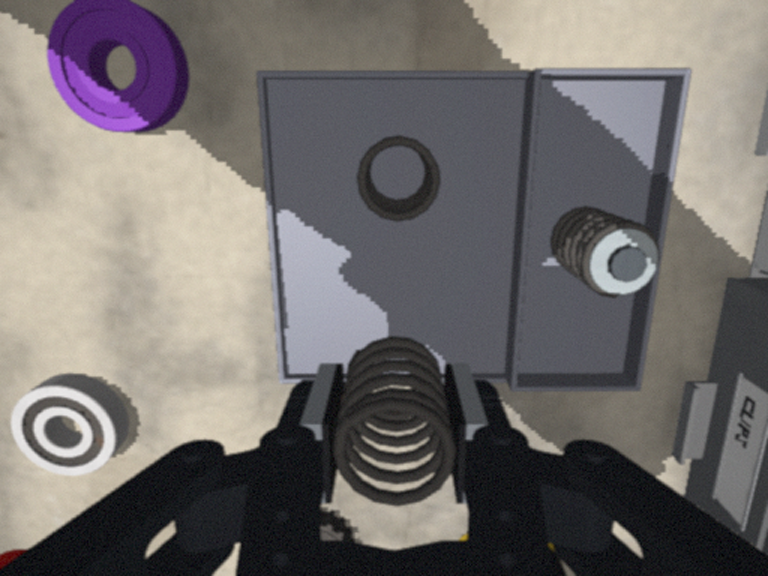

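Call:
{"api": "servo_tool", "payload": {"targets": [[0,0,0,40,2,0,-1],[0,0,0,70,2,0,-1],[0,0,0,81,2,0,-1],[0,0,0,85,2,0,-1],[0,0,0,85,2,0,-1],[0,0,0,85,2,0,0.1],[0,0,0,85,2,0,0.4],[0,0,0,85,2,0,0.5]]}}

```text
time_s: 15.0
eef_pos: [0.5973, -0.2918, 0.0147]
eef_rot: [0.502, 0.501, 0.497, -0.5]
wrist_force: [0.1, -0.0, 0.1]
opening: 0.748
```

```bash
python3 - <<'E'
from h import *
shot("w13");o=pose()[2];print(o["eef_pos"],o["wrist_force"],o["opening"])
go([.428,-.34,.11],[1,0.0])
E
```

```text
[ 0.59723281 -0.29175162  0.01460824] [ 0.13164917  0.11164459 -0.50597489] 0.7485136504040756
turn [-0.003, 0.004, -0.006] shift [-96.3, -168.5, 49.0]
```

View pics/w13.png

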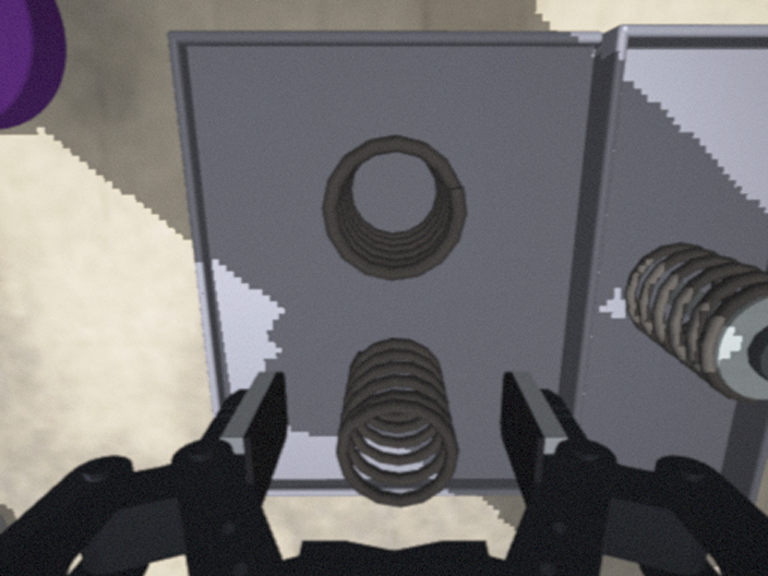

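Both springs stand. On to the bearing.

Call:
{"api": "servo_tool", "payload": {"targets": [[0,0,0,-30,0,0,0.6],[0,0,0,-75,0,0,0.8],[0,0,0,-96,-10,3,1],[0,0,0,-96,-55,16,1],[0,0,0,-96,-100,30,1],[0,0,0,-96,-145,44,1],[-0.003,0,0,-96,-167,49,1],[-0.003,0.004,-0.006,-96,-168,49,1]]}}

```text
time_s: 16.05
eef_pos: [0.4273, -0.3403, 0.1099]
eef_rot: [0.499, 0.501, 0.5, -0.5]
wrist_force: [-0.0, -0.4, -0.6]
opening: 1.001
```

```bash
python3 - <<'E'
from h import *
shot("w14");o=pose()[2];print(o["eef_pos"],o["wrist_force"],o["opening"])
E
```

```text
[ 0.42828445 -0.34032291  0.11006677] [0.13457392 0.06765511 0.06040269] 1.0001930000509252
```

View pics/w14.png

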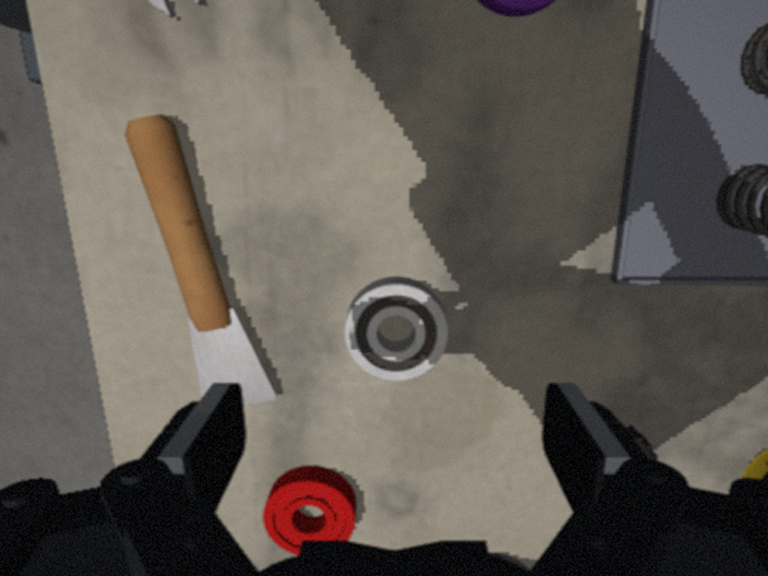

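```bash
python3 - <<'E'
from h import *
print(un("w14",397,331,.015),un("w14",240,320,.002),un("w14",276,393,.002))
go([.428,-.354,-.001],[1,0.0])
E
```

```text
[ 0.42796075 -0.35733397  0.015     ] [ 0.34606645 -0.35612018  0.002     ] [ 0.36193281 -0.39853539  0.002     ]
turn [-0.001, -0.0, -0.0] shift [111.1, -0.3, 13.7]
```

Call:
{"api": "servo_tool", "payload": {"targets": [[0,0,0,35,0,12,0.9],[0,0,0,75,0,16,0.7],[0,0,0,100,0,16,0.7],[0,0,0,108,0,16,0.7],[0,0,0,108,0,16,0.3],[0,0,0,108,0,16,-0.5],[0,0,0,108,0,16,-1],[0,0,0,108,0,16,-1]]}}

```text
time_s: 17.1
eef_pos: [0.4291, -0.357, 0.0033]
eef_rot: [0.5, 0.5, 0.499, -0.5]
wrist_force: [1.0, 1.5, 4.3]
opening: 0.579
```

```bash
python3 - <<'E'
from h import *
shot("w15");o=pose()[2];print(o["eef_pos"],o["wrist_force"],o["opening"])
go([.595,-.065,.11],[1,-0.04])
E
```

```text
[ 0.42910469 -0.35696759  0.00323471] [0.06578287 1.71684978 4.87489683] 0.5734857357239913
turn [0.039, 0.001, -0.002] shift [-106.8, 165.7, -292.0]
```

View pics/w15.png

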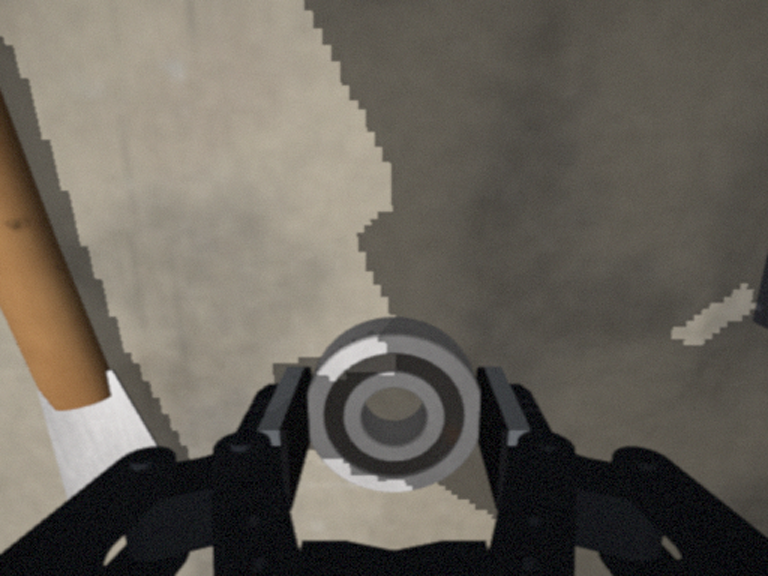

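Call:
{"api": "servo_tool", "payload": {"targets": [[0,0,0,-35,0,0,-1],[0,0,0,-80,8,-15,-1],[0.005,0,0,-106,33,-60,-1],[0.01,0,0,-107,60,-108,-1],[0.02,0,0,-107,88,-157,-1],[0.03,0,0,-107,116,-206,-1],[0.039,0,0,-107,143,-253,-1],[0.039,0,0,-107,163,-288,-1]]}}

```text
time_s: 18.15
eef_pos: [0.5927, -0.0669, 0.1099]
eef_rot: [0.491, 0.51, 0.49, -0.51]
wrist_force: [-0.2, -0.3, -1.0]
opening: 0.574
```

```bash
python3 - <<'E'
from h import *
shot("w16");o=pose()[2];print(o["eef_pos"],o["wrist_force"],o["opening"])
go([.596,-.066,.0065],[1,-0.04])
E
```

```text
[ 0.59433856 -0.06312875  0.11011947] [-0.80586435  2.94673391  0.19142914] 0.5760433178950283
turn [0.003, -0.001, -0.003] shift [103.6, 1.5, 2.9]
```

View pics/w16.png

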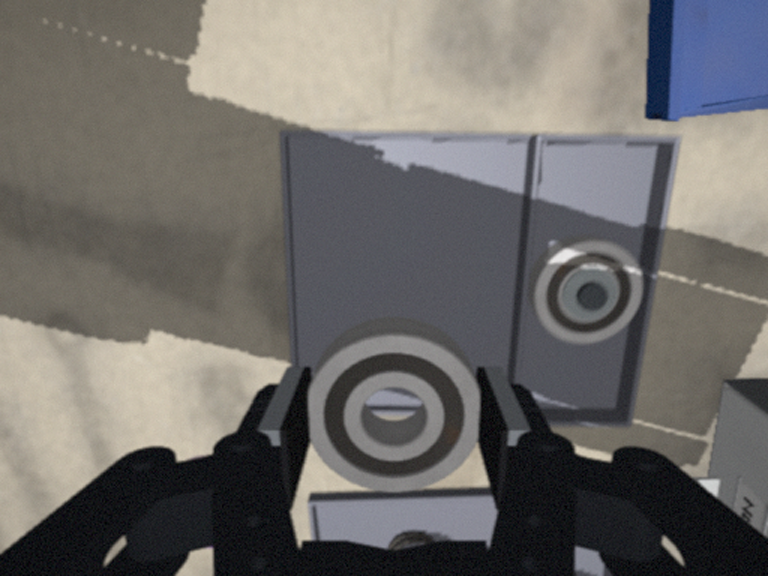

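Call:
{"api": "servo_tool", "payload": {"targets": [[0,0,0,45,2,1,-1],[0,0,0,80,2,1,-1],[0,0,0,98,2,1,-1],[0,0,0,103,2,1,-1],[0,0,0,103,2,1,-1],[0,0,0,103,2,1,0.4],[0,0,0,103,2,1,0.5],[0,0,0,103,2,1,0.5]]}}

```text
time_s: 19.2
eef_pos: [0.5972, -0.0643, 0.0079]
eef_rot: [0.491, 0.511, 0.49, -0.508]
wrist_force: [0.4, 0.3, 0.0]
opening: 0.751
```

```bash
python3 - <<'E'
from h import *
shot("w17");o=pose()[2];print(o["eef_pos"],o["wrist_force"],o["opening"])
go([.546,-.40,.15],[1,-0.0])
E
```

```text
[ 0.59699122 -0.06420547  0.00763861] [0.45896471 0.26410723 1.03254293] 0.749213146505268
turn [-0.037, -0.001, -0.004] shift [-142.9, -37.9, 337.3]
```

View pics/w17.png

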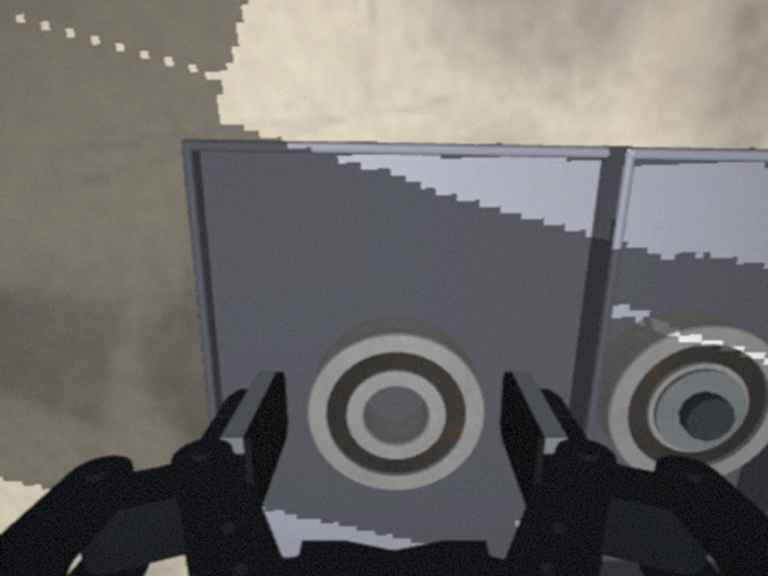

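Call:
{"api": "servo_tool", "payload": {"targets": [[0,0,0,-35,0,0,0.6],[0,0,0,-85,0,15,0.8],[-0.005,0,0,-130,-5,50,1],[-0.01,0,0,-143,-12,105,1],[-0.015,0,0,-143,-18,160,1],[-0.02,0,0,-143,-25,215,1],[-0.03,0,0,-143,-32,270,1],[-0.037,0,-0.004,-143,-38,320,1]]}}

```text
time_s: 20.25
eef_pos: [0.5459, -0.3847, 0.1503]
eef_rot: [0.5, 0.5, 0.5, -0.5]
wrist_force: [-0.4, 0.2, 0.2]
opening: 1.001
```

```bash
python3 - <<'E'
from h import *
shot("w18");o=pose()[2];print(o["eef_pos"],o["wrist_force"],o["opening"])
E
```

```text
[ 0.54419868 -0.39123508  0.15052841] [-3.27918568 -2.51161409  1.68243006] 0.9996068177774368
```

View pics/w18.png

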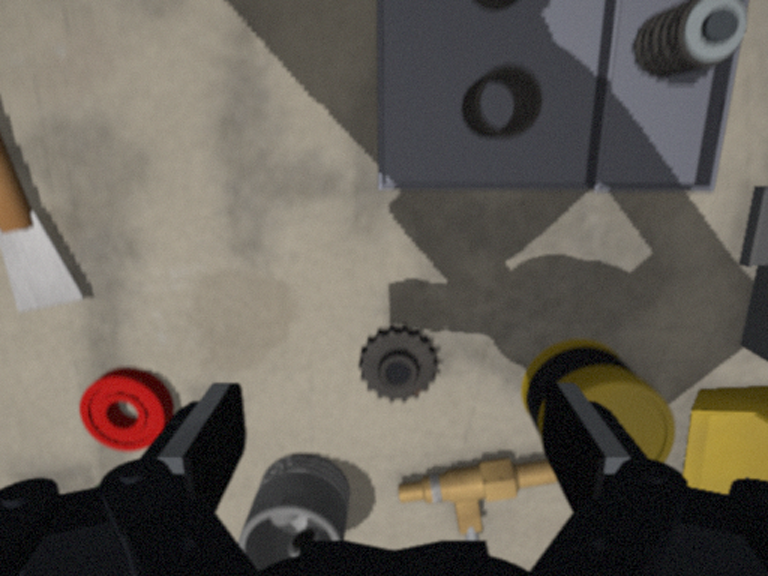

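```bash
python3 - <<'E'
from h import *
print(un("w18",399,363,.012),un("w18",399,372,.020), "piston", un("w18",295,470,.0), "can", un("w18",524,385,.0),un("w18",530,360,.0))
go([.546,-.437,.001],[1,0.0])
E
```

```text
[ 0.54817555 -0.4391402   0.012     ] [ 0.54810137 -0.44121566  0.02      ] piston [ 0.47866659 -0.52309978  0.        ] can [ 0.62777827 -0.45995889  0.        ] [ 6.30243159e-01 -4.42655512e-01  5.55111512e-17]
turn [-0.004, 0.004, -0.0] shift [149.7, 2.0, 45.2]
```

Call:
{"api": "servo_tool", "payload": {"targets": [[0,0,0,30,3,35,0.8],[0,0,0,65,3,46,0.5],[0,0,0,80,3,48,0.5],[0,0,0,80,3,48,0.5],[0,0,0,80,3,48,0.5],[0,0,0,80,3,48,0.5],[0,0,0,80,3,48,0.5],[0,0,0,80,3,48,0.5]]}}

```text
time_s: 21.3
eef_pos: [0.5473, -0.4396, 0.0714]
eef_rot: [-0.5, -0.5, -0.498, 0.502]
wrist_force: [-0.0, -0.6, 1.4]
opening: 0.751
```

```bash
python3 - <<'E'
from h import *
shot("w19");o=pose()[2];print(o["eef_pos"],o["wrist_force"],o["opening"])
E
```

```text
[ 0.54715725 -0.43954821  0.07110281] [0.25889475 0.00429232 0.00373056] 0.748298681915238
```

View pics/w19.png

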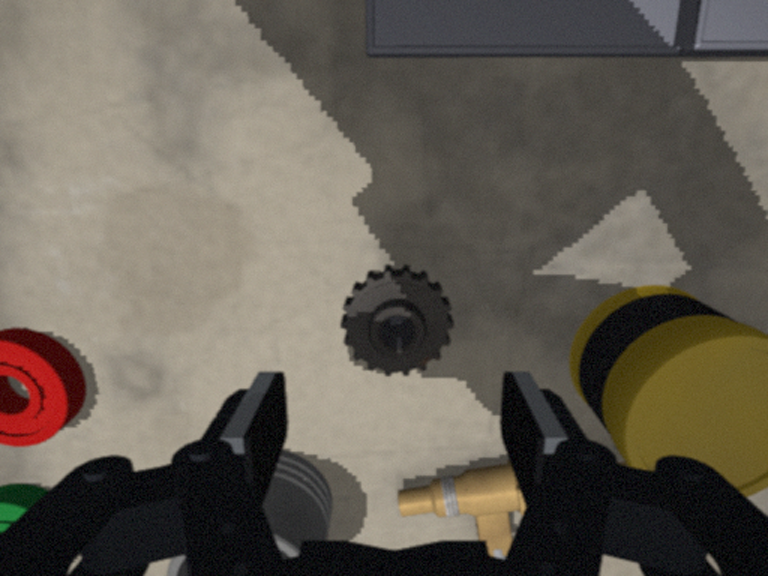

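```bash
python3 - <<'E'
from h import *
print(un("w19",398,320,.012),un("w19",399,327,.020))
go([.547,-.438,.001],[1,0.0])
E
```

```text
[ 0.54825609 -0.43811064  0.012     ] [ 0.54859346 -0.43818129  0.02      ]
turn [-0.004, 0.004, -0.0] shift [70.1, -0.2, -1.8]
```

Call:
{"api": "servo_tool", "payload": {"targets": [[0,0,0,30,1,-1,0.5],[0,0,0,55,1,-1,0.5],[0,0,0,68,1,-1,0.5],[0,0,0,70,1,-1,0.4],[0,0,0,70,1,-1,0.1],[0,0,0,70,1,-1,-0.5],[0,0,0,70,1,-1,-1],[0,0,0,70,1,-1,-1]]}}

```text
time_s: 22.35
eef_pos: [0.5487, -0.4395, 0.0023]
eef_rot: [-0.501, -0.5, -0.497, 0.502]
wrist_force: [-0.4, -0.9, 3.5]
opening: 0.524
```

```bash
python3 - <<'E'
from h import *
shot("w20");o=pose()[2];print(o["eef_pos"],o["wrist_force"],o["opening"])
go([.54,-.20,.14],[1,-0.02])
E
```

```text
[ 0.54877286 -0.43945867  0.00227653] [0.43215425 0.27159053 5.02854474] 0.526745597092008
turn [0.016, 0.005, -0.002] shift [-139.0, -9.5, -238.7]
```

View pics/w20.png

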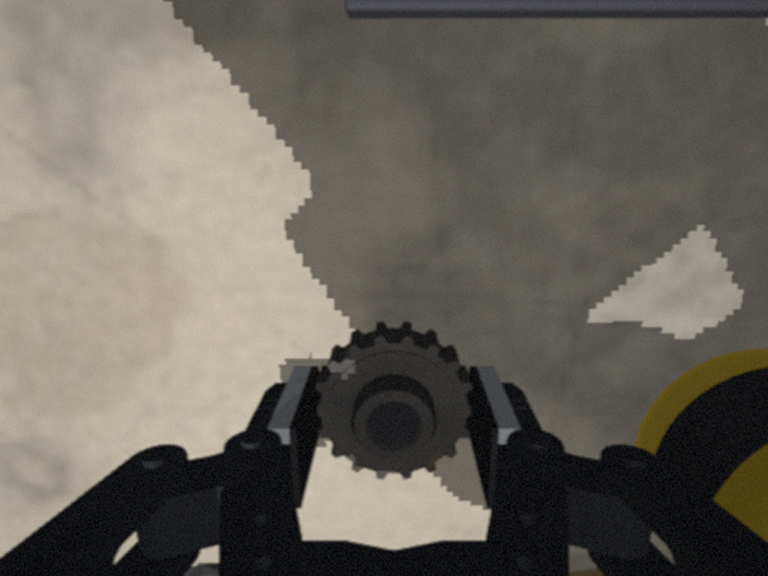

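Call:
{"api": "servo_tool", "payload": {"targets": [[0,0,0,-30,0,0,-1],[0,0,0,-80,0,-5,-1],[0,0,0,-125,0,-35,-1],[0,0,0,-138,1,-85,-1],[0.005,0,0,-138,2,-140,-1],[0.01,0,0,-138,3,-195,-1],[0.015,0,0,-138,4,-250,-1],[0.02,0,0,-138,5,-305,-1]]}}

```text
time_s: 23.4
eef_pos: [0.5542, -0.1318, 0.1383]
eef_rot: [-0.495, -0.505, -0.492, 0.507]
wrist_force: [0.3, -0.5, -1.9]
opening: 0.527
```

```bash
python3 - <<'E'
from h import *
o=pose()[2];print(o["eef_pos"],o["wrist_force"],o["opening"])
go([.559,.113,.11],[1,-0.05])
E
```

```text
[ 0.55421071 -0.13181512  0.13826457] [ 0.25354373 -0.51546553 -1.93623267] 0.5273921579231631
turn [0.025, 0.005, -0.001] shift [27.1, -1.3, -245.0]
```

Call:
{"api": "servo_tool", "payload": {"targets": [[0,0,0,0,0,-45,-1],[0.005,0,0,5,0,-98,-1],[0.01,0,0,12,0,-150,-1],[0.02,0,0,20,-1,-200,-1],[0.025,0.003,0,25,-1,-235,-1],[0.025,0.005,0,27,-1,-245,-1],[0.025,0.005,0,27,-1,-245,-1],[0.025,0.005,0,27,-1,-245,-1]]}}

```text
time_s: 24.4
eef_pos: [0.5594, 0.1118, 0.1102]
eef_rot: [0.488, 0.513, 0.487, -0.512]
wrist_force: [0.1, -0.5, -1.2]
opening: 0.533
```

```bash
python3 - <<'E'
from h import *
shot("w21");o=pose()[2];print(o["eef_pos"],o["wrist_force"],o["opening"])
go([.559,.114,.0055],[1,-0.05])
E
```

```text
[0.55948828 0.11171938 0.1102209 ] [-0.96595011 -0.20032629 -0.97830933] 0.5266114096698449
turn [-0.001, 0.0, -0.001] shift [104.7, -0.8, -2.3]
```

View pics/w21.png

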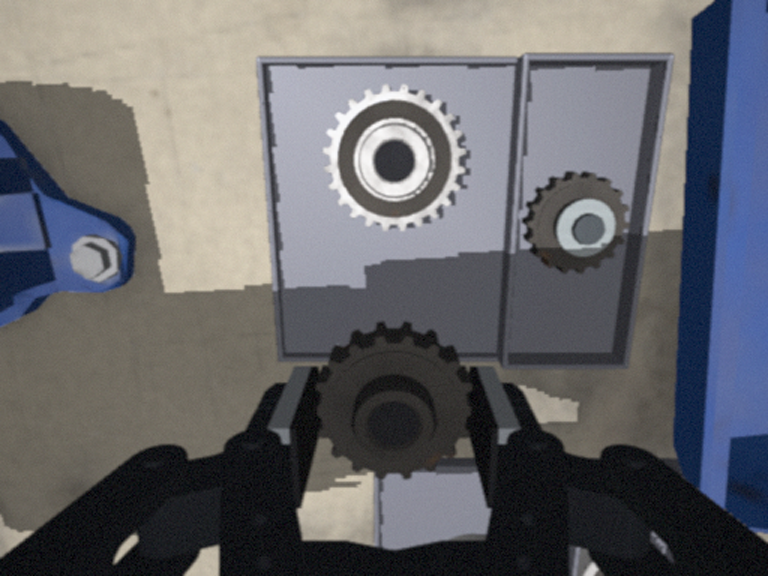

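```bash
python3 - <<'E'
from h import *
print("lg",un("w21",395,157,.017),"front-left",un("w21",259,58,.009),"front-right",un("w21",279,360,.009))
E
```

```text
lg [0.56258727 0.17845418 0.017     ] front-left [0.50522105 0.2229931  0.009     ] front-right [0.49722975 0.0791448  0.009     ]
```

Call:
{"api": "servo_tool", "payload": {"targets": [[0,0,0,45,0,-2,-1],[0,0,0,80,0,-2,-1],[0,0,0,98,0,-2,-1],[0,0,0,104,0,-2,-1],[0,0,0,104,0,-2,-1],[0,0,0,104,0,-2,0.3],[0,0,0,104,0,-2,0.4],[0,0,0,104,0,-2,0.4]]}}

```text
time_s: 25.45
eef_pos: [0.5603, 0.1138, 0.007]
eef_rot: [0.488, 0.513, 0.486, -0.512]
wrist_force: [0.2, 0.3, -0.2]
opening: 0.702
```

```bash
python3 - <<'E'
from h import *
shot("w22");o=pose()[2];print(o["eef_pos"],o["wrist_force"],o["opening"])
E
```

```text
[0.56018634 0.113742   0.00682902] [-0.23427439 -0.40968203 -0.79987078] 0.6996262479007335
```

View pics/w22.png

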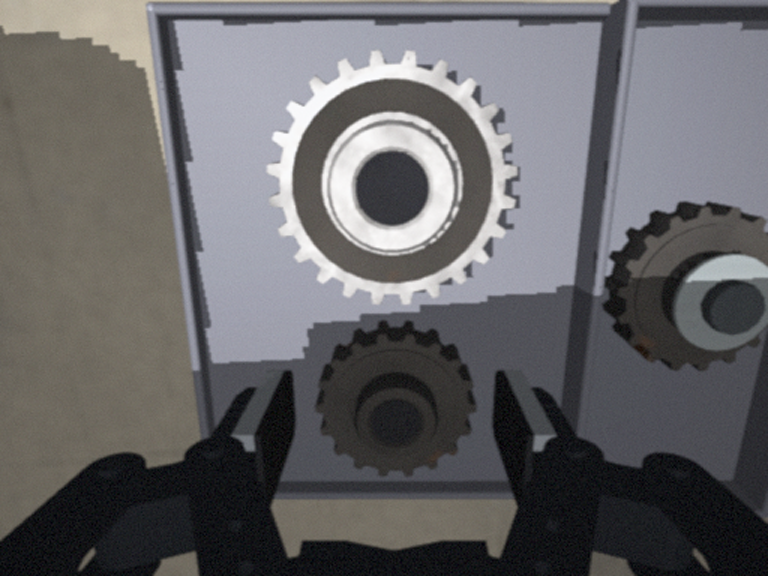

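Call:
{"api": "servo_tool", "payload": {"targets": [[0,0,0,-30,0,0,0.4],[0,0,0,-85,0,0,0.4],[0,0,0,-140,0,10,0.4],[0,0,0,-195,-5,30,0.4],[0,0,0,-240,-15,60,0.4],[0,0,0,-260,-15,85,0.4],[0,0,0,-260,-15,90,0.4],[0,0,0,-260,-15,90,0.4]]}}

```text
time_s: 26.5
eef_pos: [0.5394, 0.0249, 0.2657]
eef_rot: [0.487, 0.513, 0.487, -0.512]
wrist_force: [-0.4, 0.0, -0.6]
opening: 0.7
```

```bash
python3 - <<'E'
from h import *
shot("w23");o=pose()[2];print(o["eef_pos"],o["wrist_force"],o["opening"])
for n,(y0,y1,x0,x1,f) in {"scene":(110,310,150,380,3),"side":(110,300,170,360,3.1)}.items():
    c=cam(n)[0]; cv2.imwrite(f"pics/f_{n}.png",cv2.resize(c[y0:y1,x0:x1],None,fx=f,fy=f,interpolation=cv2.INTER_CUBIC))
E
```

```text
[0.53924917 0.02530281 0.26527803] [0.14787338 0.17786287 0.88046101] 0.7028825217387947
```

View pics/w23.png

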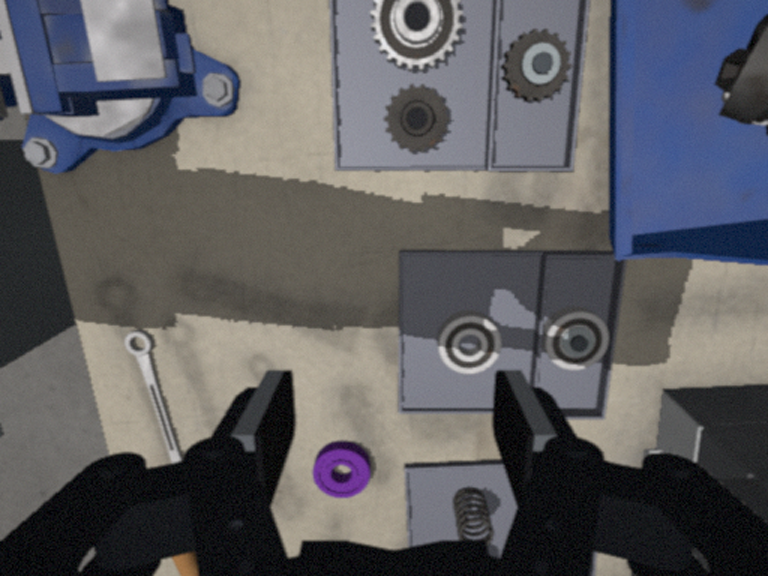

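View pics/f_scene.png

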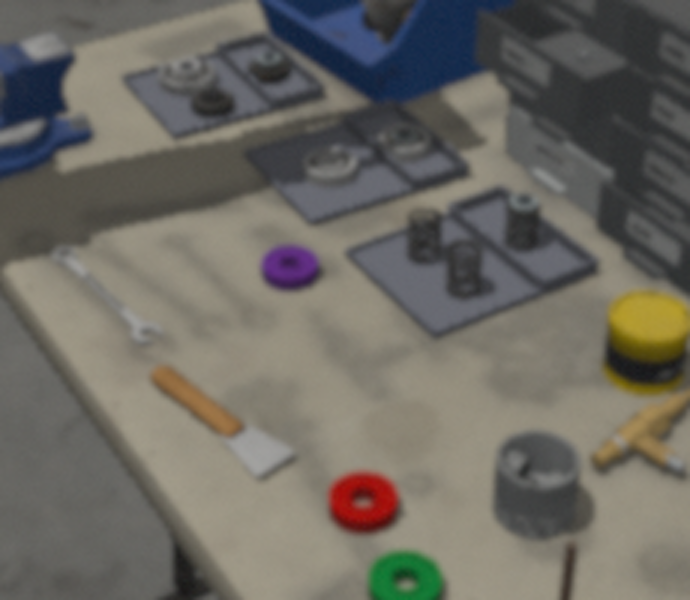

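View pics/f_side.png

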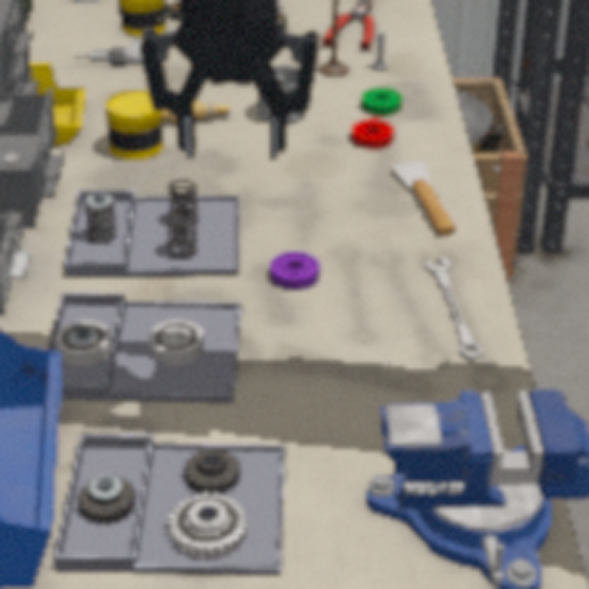

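```bash
python3 - <<'E'
from h import *
print(ctrl.hand_in())
E
```

```text
the job is handed in; nothing more can be done
None
```

I sorted all five parts into their trays and handed the job in at about 26.6 s of the 109 s allowed. `hand_in` gives no verdict, so the result rests on my own checks below.

- **Gear tray:** both gears lie flat, about 8 mm apart by my measurements.
- **Bearing tray:** the bearing lies flat near the bay centre.
- **Spring tray:** both springs stand upright, about 60 mm apart centre to centre.

In the last wrist, scene and side pictures every part sits inside its front bay, clear of the rims and of the others. The piston is at the same pixel as at the start, to within 1 px. The gripper was clear of everything, and the wrist force readings I took stayed under 12 N.

I did not measure the parts' heights and tilts exactly; I judged those from the pictures and the tool height at release. The camera estimates of positions disagreed by up to about 20 mm between views at first, mostly in y. I took the close wrist views as right, and the grasps confirmed them. No check failed.

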